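# Shut the machines' stop covers, then take out the gouge and hold it level

### The job

Before looking over a turning tool the machines have to be locked off: on the grey stop station press both hinged covers down until they click shut and stay shut by themselves. Then draw the gouge, the longest tool and the only one with a square handle, out of the leaning rack, turn it level and finish while holding it in the gripper, clear of everything and with its handle at least 20 cm above the bench. Leave the other two tools in the rack, and the covers shut.

Things in the scene. Friction and masses are not known exactly. Their poses are not given: they have to be found in the camera images.
- cover_left (a joint): Opening angle of the left-hand (station +y) cover, rad: 0 shut flat, 1.2 wide open; starts at 0.7 to 1.0. A weak spring lifts it to about 0.6 if let go unlatched. A ball catch at the middle of its front edge snaps in near 0.07, then holds it shut at about 0.03; latching takes some 7 N pressed down near the front edge, 13 N at the middle; 25 N does no harm.
- cover_left_top (a point): Centre of the outer face of that grey cover: a plate 92 mm from hinge to front edge, 88 mm wide, 5 mm thick; the point is 46 mm from the hinge. Axes turn with the cover: x from the front edge to the hinge, z out of the outer face.
- cover_left_hinge (a point): Middle of that cover's hinge line, 66 mm above the bench. Fixed: x points away from the station's front, y along the hinge, z up. At opening angle a the cover rises from here towards -x at that angle; its outer face lies 5 mm above the hinge line when shut.
- cover_right (a joint): Opening angle of the right-hand (station -y) cover, rad: 0 shut flat, 1.2 wide open; starts at 0.7 to 1.0. A weak spring lifts it to about 0.6 if let go unlatched. A ball catch at the middle of its front edge snaps in near 0.07, then holds it shut at about 0.03; latching takes some 7 N pressed down near the front edge, 13 N at the middle; 25 N does no harm.
- cover_right_top (a point): Centre of the outer face of that grey cover: a plate 92 mm from hinge to front edge, 88 mm wide, 5 mm thick; the point is 46 mm from the hinge. Axes turn with the cover: x from the front edge to the hinge, z out of the outer face.
- cover_right_hinge (a point): Middle of that cover's hinge line, 66 mm above the bench. Fixed: x points away from the station's front, y along the hinge, z up. At opening angle a the cover rises from here towards -x at that angle; its outer face lies 5 mm above the hinge line when shut.
- station: Stop station fixed to the bench: a grey box 130 x 210 x 60 mm (x, y, z) with two round stop buttons side by side, each under its own cover. Origin at the centre of its underside, x away from its front, z up; the covers are hinged at x = +45 mm, y = -50 and +50 mm.
- gouge_grip (a point): Grip point of the gouge, on its axis near its centre of mass. Plain wooden handle, 24 x 24 mm square, 150 mm long; the point is 32 mm from its lower end. Below it: brass ferrule 22 mm across and 18 mm long, steel blade 12 mm across and 85 mm long. Mass about 0.2 kg. Seated, two flat sides of the handle and the y axis face along the rack. z axis: from the blade's tip to the handle's butt.
- gouge_tip (a point): Tip of the gouge's blade, 135 mm from the grip point down the axis; while seated 85 mm deep in the rack's sleeve. Same axes.
- skew_grip (a point): Another tool in the rack, to be left there: round, bulged wooden handle 100 mm long, up to 28 mm across. Below it: brass ferrule 22 mm across and 18 mm long, steel blade 12 mm across and 85 mm long. Point on its axis 50 mm from the rack's face. z axis: from the blade's tip to the handle's butt.
- parting_grip (a point): Third tool in the rack, to be left there: round handle 78 mm long with a fat 34 mm end. Below it: brass ferrule 22 mm across and 18 mm long, steel blade 12 mm across and 85 mm long. Point on its axis 50 mm from the rack's face. z axis: from the blade's tip to the handle's butt.
- rack: Wooden tool rack fixed to the bench, 150 x 330 x 110 mm. Its block leans so that three tools stand at 45 degrees, handles up and away from the robot (rack's +x). Sleeves 95 mm apart along y, 15 mm square, 90 mm long; a tool comes out straight along its axis after 85 mm. Which tool is where varies. Origin at the centre of the underside, z up.
- gouge: The gouge as a body; its origin lies on its axis at the ferrule's lower end, 50 mm below the grip point. Use gouge_grip for grasping and for its axes.
Things that resemble listed ones, but are neither listed nor needed, are in the scene too. What is shaped like the gouge but blue or purple is not meant.

How it is judged (in metres and radians):
On the way, in this order (a step that is already met when the one before it is completed fails the run):
1. both covers are latched shut with the robot off them (value of joint each of cover_left, cover_right below 0.05 rad and contact force between each of the fingers, the arm and station below 0.2 N), for 0.4 s.
2. the gouge is out of the rack, held in the gripper with its handle over 20 cm up (height (world z) of gouge_grip above 0.2 m and contact force between the fingers and gouge above 1 N and contact force between gouge and rack below 0.1 N), for 0.2 s.
At the end, for the whole second after the job is handed in: Both covers shut (under 0.05 rad) and latched; the gouge held still (under 0.03 m/s) by the fingers, level within 12 degrees, its grip point over 20 cm and its tip over 15 cm above the bench, touching neither rack nor station; the other two tools within 3 cm of where they stood (all of step 2 and value of joint each of cover_left, cover_right below 0.05 rad and distance of each of skew_grip, parting_grip from where it was at the start of the episode below 0.03 m and height (world z) of gouge_tip above 0.15 m and angle between gouge_grip's own z axis and vertical between 1.3608 and 1.7808 rad and contact force between gouge and station below 0.1 N and linear speed of gouge below 0.03 m/s); the arm keeps its last pose, push and grip.
It fails at once if one of the other tools is pulled out or knocked out of its place (distance of any of skew_grip, parting_grip from where it was at the start of the episode above 0.04 m).
It also fails if it takes over 58 s, if anything falls off the work surface, if the arm or the gripper's body presses on something with over 40 N, if the wrist force passes 120 N, or if a joint passes its speed limit or range.

### The arm

A 6-joint arm with a two-finger parallel gripper is mounted at the origin on the work surface. World frame = base frame: x ahead of the robot, y to its left, z up, the work surface at z = 0. Lengths are in mm, angles in rad, forces in N, time in s.
With the tool pointing down it reaches from about 350 to 875 mm from the base axis. Payload 4.2 kg.
Tool frame: the origin (TCP) lies midway between the tips of the shut fingers; the grasp point (between the pads) lies 19 mm behind it; z points along the fingers, y is the line along which they close (so a half turn about z gives the same grasp; the last joint's range is limited). The gripper opens to 85 mm and grips with 20 to 120 N. Pads are 22 mm wide; open, the fingers measure 114 mm over their backs; the gripper's body (76 mm by 85 mm) begins 54 mm behind the grasp point. The pads swing forward as they close: fully open they stand 13 mm farther back than shut.
Start: joints at [1.579, 0.385, 0.008, 0, -1.194, -0.259], TCP at [155.08, 605.433, 203.312] pointing down, gripper open.
Joint ranges: [-3.14, 3.14], [-1.21, 2.06], [-1.07, 1.41], [-3.16, 2.05], [-2.99, -0.16], [-3.1, 3.1]. Speed limits (rad/s): [2.79, 2.79, 3.14, 3.14, 3.14, 3.14].

### API

Orientations are given as a unit quaternion [x, y, z, w].
In Python, from bench import read_state, get_image, job_done gives the robot as it stands.
- The arm moves only by the tool servo_tool, never from a script. Its arguments are lists of equal length, an entry for each row: "rotation": the turn, a rotation vector about the world's x, y, z scaled (see below), a list of three; "slide": the shift along the world's x, y, z scaled (see below), a list of three; "grip": the opening, from -1 (shut) to 1 (fully open). In form: {"rotation": [[rx, ry, rz], ...], "slide": [[tx, ty, tz], ...], "grip": [grip, ...]}. A call has 1 to 8 rows; each row is the pose to reach, as a shift and turn from the pose commanded when the call began, turning the shorter way round; what a row does not reach only later rows make up. The controller multiplies each number of a shift by 0.2 m and each number of a turn by 360 degrees. A row lasts 1/8 s, in which the tool goes at most 62.5 mm and 10.7 degrees, less where a joint would pass 70% of its speed; a pose out of reach is approached as far as the arm can. A call with a number of a shift or a turn outside -1 to 1 is refused whole. A call with a gripper value outside its range is refused whole. The fingers move at their own pace and stop on an object; the grip force is fixed at half the most. Time passes only in rows, so rows that repeat a pose let the fingers close. It gives the time, the measured TCP pose, the force, the opening and the grip force at its end, in the units of the state.
- read_state(): the state, without advancing time (a new reading comes with each control period).
- get_image(name): name is "scene" or "side" or "wrist"; returns a dict with "image" (384x512x3 uint8, red, green, blue), "depth" (384x512 float32, mm along the optical axis (not along the pixel's ray), 0 where there is no reading), "camera_matrix" (3x3 intrinsics, pixels), "rvec" (rotation vector, rad) and "tvec" (3), from world to camera coordinates, as OpenCV has them; the wrist camera has in their place "hand_eye" (4x4, takes a point from camera to tool coordinates, whose origin is the TCP and whose axes are the flange's). Camera axes: x right, y down, z forward; pixel columns grow to the right and rows downward; lengths in mm; the calibration is good to about 2 mm. The wrist camera is an equidistant fisheye: a pixel r from the principal point sees the ray r / f radians off the axis. A picture is of the moment at which its call begins: read the wrist's pose just before it.
- job_done(): hands the job in; it is judged then, once.
The state is a dict: "clock": time; "joints": joint angles; "joint_vel": joint speeds; "joint_efforts": joint torques, N m; "position": TCP position; "ee_rot": TCP orientation; "contact_force": force on the tool from outside, world axes, zero at the start; "wrist_torque": the same for the moment, N m; "gripper_width": finger opening in mm; "grasp_force": force on a finger pad.
Only numpy, scipy, OpenCV 4.12 (cv2) and the standard library are available. Lean on these libraries where they do the work, as an engineer would, in place of code of your own. Each camera call takes 0.05 s, during which the arm holds its last target. There are 200 camera calls.

## Working session

There is one attempt and no reset: what is moved stays moved. The work goes in short steps, Python scripts to look and compute and a tool call to move; the robot and the scene stay as the last step left them, time stands still between calls to the robot, and variables do not carry over. Pictures are saved under pics/ and viewed, at most 10 in all, crops included, and the job is handed in when it is done.

Besides the shell and the picture viewer there is one more tool, called after "Emit:" as name(argument=value, ...) on one line, values as JSON. servo_tool: Moves the arm, as the interface text tells. Shifts and turns lie within -1 to 1; 1 stands for 0.2 m of shift or 360 degrees of turn. Its arguments: {"type":"object","properties":{"rotation":{"type":"array","items":{"type":"array","items":{"type":"number","minimum":-1,"maximum":1}}},"slide":{"type":"array","items":{"type":"array","items":{"type":"number","minimum":-1,"maximum":1}}},"grip":{"type":"array","items":{"type":"number"}}},"required":["rotation","slide","grip"]}

```bash
mkdir -p pics; cat > h.py <<'E'
import numpy as np, cv2
from bench import read_state,get_image,job_done
from scipy.spatial.transform import Rotation as R
def grab(n):
    d=get_image(n); np.savez('pics/%s.npz'%n,**d); return d
def cloud(d):
    K=np.array(d['camera_matrix']);z=np.array(d['depth']);v,u=np.indices(z.shape)
    P=np.stack([(u-K[0,2])/K[0,0]*z,(v-K[1,2])/K[1,1]*z,z],-1)
    M=cv2.Rodrigues(np.array(d['rvec'],float))[0]
    W=(P-np.array(d['tvec']).ravel())@M
    W[z<=0]=np.nan
    return W
E
python3 - <<'E'
from h import *
ims=[]
for n in ['scene','side']:
    d=grab(n); cv2.imwrite(f'pics/{n}0.png',d['image'][...,::-1])
    M=cv2.Rodrigues(np.array(d['rvec'],float))[0]; print(n,-M.T@np.ravel(d['tvec']),M[2],(d['depth']>0).mean())
print(read_state())
E
```

```text
scene [1140.75201459 -342.19198871  832.02678372] [-0.66438604  0.34861455 -0.66110444] 0.9958038330078125
side [328.19557516 704.22792686 837.36986292] [ 0.0736756  -0.68094163 -0.72862227] 0.9959564208984375
{'clock': 0.1, 'joints': array([ 1.57860290e+00,  3.85486841e-01,  6.77534763e-03, -4.46003051e-04,
       -1.19401566e+00, -2.58623654e-01]), 'joint_vel': array([ 0.0019898 , -0.00106988,  0.00276426,  0.0011909 , -0.00165318,
        0.00057464]), 'joint_efforts': array([ 2.80107051e-04, -3.93322599e+01,  1.88926238e+01,  4.19791952e+00,
       -2.65760071e-03,  7.37172542e-06]), 'position': array([154.94753784, 604.89304619, 202.33009903]), 'ee_rot': array([ 9.92135875e-01, -1.25161617e-01, -7.72154903e-05,  9.84390518e-04]), 'contact_force': array([0.52955181, 0.18100063, 0.16670805]), 'wrist_torque': array([0.02056375, 0.0262204 , 0.0193438 ]), 'grasp_force': 0.0, 'gripper_width': 85.5299182566624}
```

View pics/scene0.png

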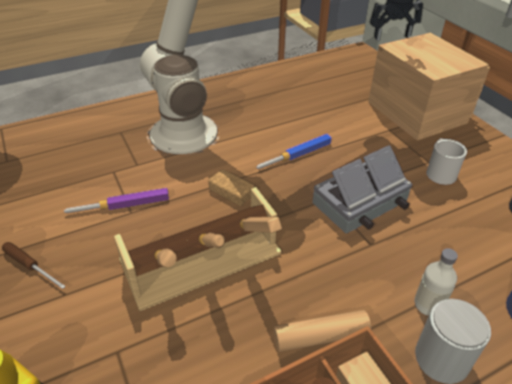

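View pics/side0.png

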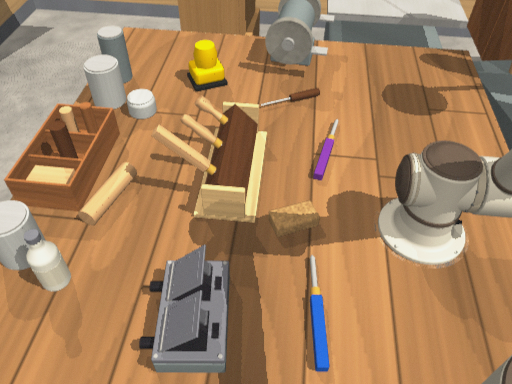

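The scene view shows the station at about (362,190) with both covers open, and the rack at (200,250). In the side view the station is at (190,315) and the rack at (235,160). The longest handle runs from (160,130) to (213,170), at the rack end nearest the station. Next I'll measure these from the depth cloud.

```bash
cat > m.py <<'E'
from h import *
def pts(n,box):
    d=dict(np.load(f'pics/{n}.npz'));W=cloud(d);u0,u1,v0,v1=box
    m=np.zeros(W.shape[:2],bool);m[v0:v1,u0:u1]=1
    m&=np.isfinite(W[...,2])
    hsv=cv2.cvtColor(d['image'],cv2.COLOR_RGB2HSV)
    return W,m,hsv
S=[]
for n,b in [('scene',(305,420,140,235)),('side',(135,235,240,380))]:
    W,m,h=pts(n,b); m&=(h[...,1]<60)&(W[...,2]>8)
    p=W[m];S.append(p)
    print(n,len(p),p.min(0),p.max(0)); 
    # top face of box z~60
    t=p[(abs(p[:,2]-60)<4)]; r=cv2.minAreaRect(t[:,:2].astype(np.float32)); print('top',len(t),r, cv2.boxPoints(r).round().tolist())
p=np.vstack(S); np.save('pics/st.npy',p)
print(np.histogram(p[:,2],bins=range(0,160,6)))
for n,b in [('side',(195,275,95,225)),('scene',(110,285,170,310))]:
    W,m,h=pts(n,b); m&=(W[...,2]>12); p=W[m]; print(n,p.min(0),p.max(0))
W,m,h=pts('side',(150,235,90,180))
for u,v in [(160,130),(172,140),(185,150),(197,159),(210,169),(155,127),(185,117),(200,130),(215,142),(200,100),(225,120)]: print(u,v,W[v,u].round(),h[v,u])
E
python3 m.py
```

```text
scene 4954 [244.31215235 183.65170801   8.02603199] [586.00613266 406.25638303 131.66548103]
top 1112 ((484.94793701171875, 295.47906494140625), (132.40924072265625, 212.56741333007812), 6.672037124633789) [[407.0, 393.0], [432.0, 182.0], [563.0, 198.0], [538.0, 409.0]]
side 8178 [406.3962283  185.82978041   8.25206372] [581.93066485 408.71171826 132.25533009]
top 3810 ((482.54180908203125, 297.0699768066406), (130.01492309570312, 210.85855102539062), 6.65756893157959) [[406.0, 394.0], [430.0, 185.0], [559.0, 200.0], [535.0, 409.0]]
(array([   0,  150,  245,  231,  267,  380,  632,  212,  275, 3429, 1703,
        434,  412,  481,  497,  493,  489,  507,  594,  608,  615,  476,
          2,    0,    0,    0]), array([  0,   6,  12,  18,  24,  30,  36,  42,  48,  54,  60,  66,  72,
        78,  84,  90,  96, 102, 108, 114, 120, 126, 132, 138, 144, 150,
       156]))
side [ 345.45456475 -440.5986519    12.00133903] [578.98136566  52.566937   167.54271928]
scene [ 209.9119305  -298.9875928    12.00308995] [635.33004081  67.80177133 214.18606417]
160 130 [611. -32. 210.] [ 23  99 242]
172 140 [586. -28. 188.] [ 21 105 241]
185 150 [560. -29. 161.] [ 19 108 241]
197 159 [534. -26. 139.] [ 18 115 235]
210 169 [506. -31. 106.] [ 20 169 231]
155 127 [ 726. -293.   -2.] [ 15 135 192]
185 117 [ 581. -130.  174.] [ 22 101 241]
200 130 [ 546. -123.  144.] [ 18 113 237]
215 142 [ 510. -122.  110.] [ 19 174 218]
200 100 [ 564. -219.  162.] [ 21 105 240]
225 120 [ 501. -221.  103.] [ 21 170 238]
```

```bash
python3 - <<'E'
import numpy as np,cv2
a=cv2.imread('pics/side0.png')[90:230,130:280];b=cv2.imread('pics/side0.png')[235:380,130:240];c=cv2.imread('pics/scene0.png')[135:240,300:420]
L=[cv2.resize(i,(int(i.shape[1]*540/i.shape[0]*.5),270),interpolation=cv2.INTER_CUBIC) for i in(a,b,c)]
cv2.imwrite('pics/c.png',np.hstack(L))
E
```

```text
(no output)
```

View pics/c.png

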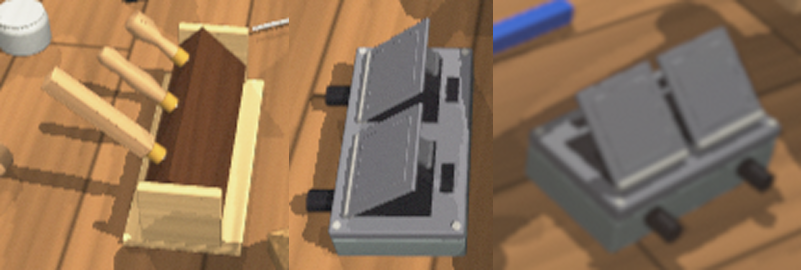

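Station centre is about (483,296) with yaw 6.7°. The covers hinge on the far side, and the gouge is at the rack's +y end, at y≈-29. Before moving I'll check the obstacles on the way and fit the gouge axis.

```bash
cat > m2.py <<'E'
from m import pts
from h import *
W,m,h=pts('scene',(365,490,30,145));p=W[m&(W[...,2]>20)];print('block',np.percentile(p,[1,50,99],axis=0).round())
def axis(n,box,c,name):
    W,m,h=pts(n,box); m&=(W[...,2]>60)
    p=W[m]; 
    c0,d=c; d=d/np.linalg.norm(d)
    for _ in range(6):
        r=p-c0; t=r@d; dist=np.linalg.norm(r-np.outer(t,d),axis=1)
        q=p[(dist<20)&(t>-25)&(t<180)]
        k=q.mean(0); d2=np.linalg.svd(q-k)[2][0]; d=d2*np.sign(d2@d); c0=k+d*((c0-k)@d)
    r=q-k;t=r@d
    print(name,n,len(q),'centroid',k.round(1),'dir',d.round(3),'ends',(k+d*t.min()).round(),(k+d*t.max()).round(),t.max()-t.min(),'yaw',np.degrees(np.arctan2(d[1],d[0])),'el',np.degrees(np.arcsin(d[2])))
g=(np.array([506,-30,105.]),np.array([105,0,105.]))
axis('side',(140,225,115,180),g,'gouge')
axis('scene',(200,290,200,250),g,'gouge')
axis('side',(170,230,100,150),(np.array([510,-122,110.]),np.array([1,0,1.])),'mid')
axis('side',(190,230,90,130),(np.array([501,-221,103.]),np.array([1,0,1.])),'far')
# rack: end board / front rail
W,m,h=pts('side',(190,280,95,225)); 
E
python3 m2.py | grep -v -E '^[0-9]|top|scene 4|\(array'
```

```text
side 8178 [406.3962283  185.82978041   8.25206372] [581.93066485 408.71171826 132.25533009]
        434,  412,  481,  497,  493,  489,  507,  594,  608,  615,  476,
          2,    0,    0,    0]), array([  0,   6,  12,  18,  24,  30,  36,  42,  48,  54,  60,  66,  72,
        78,  84,  90,  96, 102, 108, 114, 120, 126, 132, 138, 144, 150,
       156]))
side [ 345.45456475 -440.5986519    12.00133903] [578.98136566  52.566937   167.54271928]
scene [ 209.9119305  -298.9875928    12.00308995] [635.33004081  67.80177133 214.18606417]
block [[-1.00e+00  5.61e+02  2.30e+01]
 [ 2.81e+02  6.47e+02  1.51e+02]
 [ 4.58e+02  1.22e+03  2.55e+02]]
gouge side 1047 centroid [559.6 -30.2 154.5] dir [ 0.753 -0.004  0.658] ends [486. -30.  90.] [623. -31. 210.] 181.81580500369404 yaw -0.33307723291465535 el 41.11687245959876
gouge scene 738 centroid [561.  -47.  152.2] dir [0.773 0.072 0.631] ends [487. -54.  92.] [630. -41. 208.] 184.9782138737589 yaw 5.318421179092912 el 39.115265209809564
mid side 506 centroid [ 539.5 -125.3  135.6] dir [0.761 0.006 0.649] ends [ 492. -126.   95.] [ 588. -125.  177.] 126.31980507682982 yaw 0.4481039763601745 el 40.44866422997065
far side 380 centroid [ 536.  -219.3  130.2] dir [0.72  0.014 0.693] ends [ 498. -220.   94.] [ 570. -219.  163.] 99.6820714447654 yaw 1.0796359435789353 el 43.89390191852878
```

Emit:
servo_tool(rotation=[[0,0,0],[0,0,0],[0,0,0],[0,0,0],[0,0,0],[0,0,0]], slide=[[0,-0.25,0.1],[0,-0.55,0.2],[0.2,-0.8,0.2],[0.45,-0.95,0.2],[0.7,-1,0.2],[0.95,-1,0.2]], grip=[-1,-1,-1,-1,-1,-1])

```text
clock: 0.85
position: [346.3, 404.3, 243.7]
ee_rot: [0.992, -0.125, -0.0, -0.0]
contact_force: [0.4, 1.0, 0.4]
gripper_width: 0.3
grasp_force: 0.0
```

Emit:
servo_tool(rotation=[[0,0,0],[0,0,0],[0,0,0],[0,0,0],[0,0,0]], slide=[[0.25,-0.11,-0.1],[0.5,-0.2,-0.2],[0.68,-0.295,-0.365],[0.68,-0.295,-0.365],[0.68,-0.295,-0.365]], grip=[-1,-1,-1,-1,-1])

```text
clock: 1.48
position: [481.1, 346.4, 170.3]
ee_rot: [0.992, -0.125, -0.0, 0.0]
contact_force: [-0.2, 0.8, 0.9]
gripper_width: 0.5
grasp_force: 0.0
```

Emit:
servo_tool(rotation=[[0,0,0],[0,0,0],[0,0,0],[0,0,0],[0,0,0],[0,0,0],[0,0,0]], slide=[[0,0,-0.15],[0,0,-0.245],[-0.068,-0.009,-0.311],[-0.113,-0.014,-0.38],[-0.158,-0.02,-0.43],[-0.17,-0.02,-0.46],[-0.17,-0.02,-0.46]], grip=[-1,-1,-1,-1,-1,-1,-1])

```text
clock: 2.35
position: [446.9, 342.8, 78.5]
ee_rot: [0.992, -0.125, 0.0, -0.0]
contact_force: [0.4, -0.8, 0.6]
gripper_width: 0.4
grasp_force: 0.1
```

Emit:
servo_tool(rotation=[[0,0,0],[0,0,0]], slide=[[0,0,-0.02],[0,0,-0.02]], grip=[-1,-1])

```text
clock: 2.6
position: [447.5, 342.6, 74.2]
ee_rot: [0.992, -0.125, 0.0, -0.0]
contact_force: [-0.2, 0.1, -0.5]
gripper_width: 0.3
grasp_force: 0.1
```

Emit:
servo_tool(rotation=[[0,0,0],[0,0,0]], slide=[[0,0,-0.01],[0,0,-0.01]], grip=[-1,-1])

```text
clock: 2.85
position: [447.3, 342.4, 72.2]
ee_rot: [0.992, -0.125, 0.0, -0.0]
contact_force: [-0.4, -0.5, -0.1]
gripper_width: -0.1
grasp_force: 0.2
```

```bash
python3 - <<'E'
from h import *
a=grab('scene')['image'][100:250,280:430];b=grab('side')['image'][220:390,110:270]
cv2.imwrite('pics/d.png',np.hstack([cv2.resize(i,(400,400)) for i in(a,b)])[...,::-1])
E
```

```text
(no output)
```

View pics/d.png

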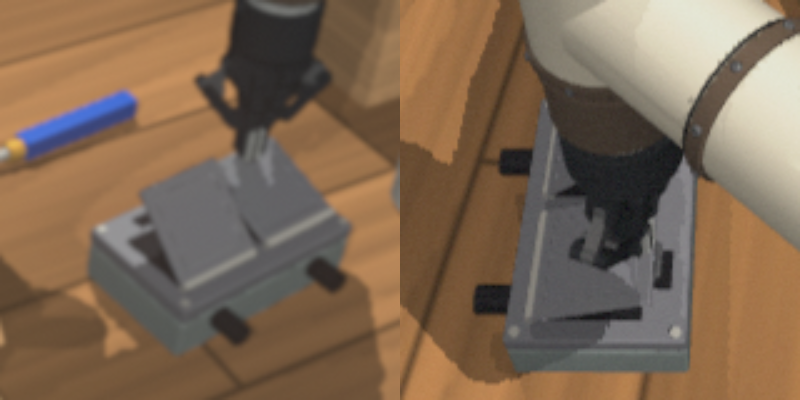

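The left cover is nearly shut under the fingertips, with a small gap still at its front edge (right panel, about (600,310)). I'll keep pressing in small steps.

Emit:
servo_tool(rotation=[[0,0,0],[0,0,0]], slide=[[0,0,-0.008],[0,0,-0.008]], grip=[-1,-1])

```text
clock: 3.2
position: [447.0, 342.4, 70.6]
ee_rot: [0.992, -0.125, -0.0, 0.0]
contact_force: [-0.2, 0.7, 0.7]
gripper_width: -0.3
grasp_force: 0.2
```

Emit:
servo_tool(rotation=[[0,0,0],[0,0,0]], slide=[[0,0,-0.008],[0,0,-0.008]], grip=[-1,-1])

```text
clock: 3.45
position: [447.0, 342.4, 68.9]
ee_rot: [0.992, -0.125, -0.0, 0.0]
contact_force: [-0.1, 0.4, 1.1]
gripper_width: -0.1
grasp_force: 0.2
```

```bash
cat > cov.py <<'E'
from h import *
import sys
# station-frame cover profile from fresh images
c=np.array([483,296.]);yw=np.radians(6.66);A=np.array([[np.cos(yw),np.sin(yw)],[-np.sin(yw),np.cos(yw)]])
ps=[]
for n in ['scene','side']:
    d=grab(n);W=cloud(d);h=cv2.cvtColor(d['image'],cv2.COLOR_RGB2HSV)
    m=np.isfinite(W[...,2])&(h[...,1]<70)&(h[...,2]>60)
    p=W[m];s=np.c_[(p[:,:2]-c)@A.T,p[:,2]]
    s=s[(abs(s[:,0])<70)&(abs(s[:,1])<110)&(s[:,2]>50)&(s[:,2]<220)]
    for side,y in [('L',50),('R',-50)]:
        print(n,side)
        for x0 in range(-65,65,13):
            q=s[(abs(s[:,1]-y)<38)&(s[:,0]>=x0)&(s[:,0]<x0+13)]
            if len(q): print('  x',x0+6,len(q),np.percentile(q[:,2],[5,25,50,75,95]).round(1))
E
python3 cov.py
```

```text
scene L
  x -46 7 [ 93.3  94.1  95.4 200.3 204.1]
  x -33 65 [ 90.7  92.9  94.7  96.1 124.8]
  x -20 213 [ 87.8  90.4  93.4 116.2 133.6]
  x -7 131 [ 83.8  85.7  87.   88.7 184.2]
  x 6 133 [79.2 81.3 82.9 84.2 86.5]
  x 19 133 [74.8 77.1 78.8 80.4 82.2]
  x 32 141 [70.9 72.5 74.5 76.6 78.3]
  x 45 173 [57.7 65.6 69.2 71.2 73. ]
  x 58 133 [53.9 57.4 58.5 59.8 62.8]
scene R
  x -59 48 [56.2 57.5 58.3 59.1 61.1]
  x -46 55 [57.1 58.4 59.2 60.4 62.1]
  x -33 47 [57.  58.3 59.1 60.3 62.4]
  x -20 134 [ 58.7  61.5 126.1 128.2 129.9]
  x -7 215 [ 60.4 115.1 118.9 122.1 125.7]
  x 6 201 [101.  105.  108.4 111.1 114.7]
  x 19 209 [ 89.   93.2  96.1  99.3 103.2]
  x 32 213 [76.4 80.8 84.4 87.1 90.6]
  x 45 234 [57.1 66.5 70.8 74.6 78.7]
  x 58 144 [55.3 57.6 58.6 59.7 65.5]
side L
  x -59 276 [56.3 58.3 59.  59.7 60.8]
  x -46 296 [ 57.6  58.9  60.9  95.2 132.2]
  x -33 159 [ 58.6  92.7  94.1  96.2 115.8]
  x -20 130 [ 88.   89.6  91.3  93.  207.8]
  x -7 105 [ 84.   85.5  86.8  88.6 199.9]
  x 6 121 [79.4 81.3 82.4 83.5 84.8]
  x 19 242 [76.  77.5 78.4 79.6 81.4]
  x 32 257 [71.9 73.2 74.9 76.  78.1]
  x 45 229 [67.  69.7 70.7 71.5 72.9]
  x 58 257 [56.6 57.9 58.8 59.8 61.4]
side R
  x -59 75 [56.9 58.3 58.9 59.9 61. ]
  x -46 24 [56.7 58.3 58.8 59.5 60.5]
  x 32 41 [78.2 79.9 81.8 83.4 86.2]
  x 45 103 [67.3 70.1 71.5 73.2 77.6]
  x 58 201 [56.9 58.  58.9 59.7 61. ]
```

```bash
python3 - <<'E'
from h import *
a=grab('wrist')['image'];b=get_image('scene')['image'][120:220,310:420]
cv2.imwrite('pics/e.png',np.hstack([cv2.resize(a,(400,300)),cv2.resize(b,(330,300),interpolation=cv2.INTER_CUBIC)])[...,::-1])
E
```

```text
(no output)
```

View pics/e.png

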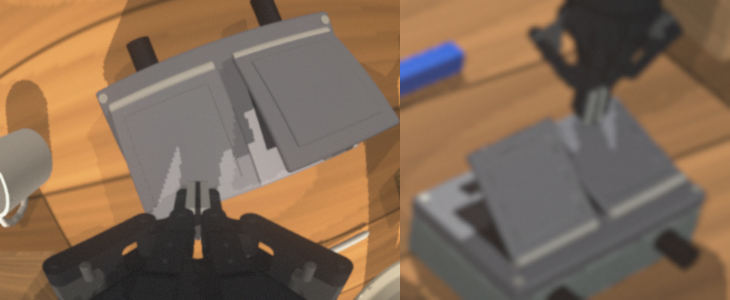

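```bash
python3 - <<'E'
from h import *
s=read_state();print(s['position'],s['contact_force'],s['joint_efforts'],s['ee_rot'])
d=dict(np.load('pics/scene.npz'));W=cloud(d)
T=R.from_quat(s['ee_rot'])
for k in [0,-10,-20,-30,-40]:
    w=s['position']+T.apply([0,0,k])
    uv=cv2.projectPoints(w.reshape(1,3),d['rvec'],d['tvec'],d['camera_matrix'],None)[0].ravel()
    u,v=uv.round().astype(int);print(k,w.round(),u,v,W[v,u].round(),d['image'][v,u])
    for du in (-6,-3,3,6): print('    ',du,W[v,u+du].round(),d['image'][v,u+du])
E
```

```text
[447.03302733 342.35992125  69.02501456] [ 0.38081624 -0.53496715  0.40487764] [-4.04973363e-02 -3.67336857e+01  1.49729910e+01  3.33544940e+00
  1.42758752e-03  6.76534837e-04] [ 9.92145180e-01 -1.25091695e-01 -5.40167820e-05  8.08339438e-05]
0 [447. 342.  69.] 370 168 [467. 323.  89.] [107 104 107]
     -6 [482. 288. 113.] [107 105 107]
     -3 [463. 317.  88.] [132 131 134]
     3 [470. 330.  88.] [101  99 101]
     6 [469. 340.  85.] [100  98 100]
-10 [447. 342.  79.] 371 164 [457. 333.  91.] [ 99  98 101]
     -6 [452. 318.  93.] [131 131 134]
     -3 [nan nan nan] [117 116 120]
     3 [463. 337.  94.] [98 98 99]
     6 [462. 348.  89.] [105 104 107]
-20 [447. 342.  89.] 371 161 [457. 331. 101.] [102 101  99]
     -6 [445. 323.  95.] [133 133 137]
     -3 [446. 332.  93.] [108 107 110]
     3 [457. 341.  98.] [91 89 89]
     6 [456. 352.  93.] [117 116 119]
-30 [447. 342.  99.] 372 158 [456. 333. 109.] [106 106 103]
     -6 [344. 421.  -1.] [144 121 108]
     -3 [450. 329. 107.] [70 67 67]
     3 [458. 341. 109.] [100  99  96]
     6 [457. 353. 103.] [111 110 112]
-40 [447. 342. 109.] 373 155 [458. 332. 121.] [110 110 106]
     -6 [440. 331. 108.] [97 74 56]
     -3 [453. 327. 119.] [52 49 48]
     3 [458. 342. 117.] [99 98 94]
     6 [457. 353. 113.] [92 91 93]
```

The calibrated projection shows the fingertips have passed through or in front of the plate, and the cover sits at about 0.31 rad with no load. I'll back off forward, lift, line up with the station, and press slowly nearer the middle.

Emit:
servo_tool(rotation=[[0,0,0],[0,0,0],[0,0,0],[0,0,0],[0,0,0.029],[0,0,0.058],[0,0,0.058]], slide=[[-0.1,-0.012,0],[-0.2,-0.023,0],[-0.3,-0.035,0],[-0.3,-0.035,0.2],[-0.3,-0.035,0.41],[-0.1,-0.012,0.41],[0.15,0.018,0.41]], grip=[-1,-1,-1,-1,-1,-1,-1])

```text
clock: 4.53
position: [477.7, 346.6, 152.5]
ee_rot: [0.998, 0.058, 0.001, -0.001]
contact_force: [0.1, 1.5, 0.4]
gripper_width: -0.1
grasp_force: 0.0
```

```bash
python3 cov.py | grep -A9 'scene'; python3 -c "
from h import *;s=read_state();print(s['position'],s['ee_rot'])"
```

```text
scene L
  x -46 1 [61. 61. 61. 61. 61.]
  x -33 48 [ 77.6 114.2 115.3 116.7 117.7]
  x -20 144 [105.7 109.4 111.2 113.3 115.9]
  x -7 160 [ 96.8 101.4 103.6 105.7 109.9]
  x 6 230 [ 88.8  94.2  97.1 187.5 212.4]
  x 19 181 [ 81.7  85.2  88.3  90.5 199.9]
  x 32 161 [72.5 77.1 79.5 81.6 84.9]
  x 45 196 [57.6 65.9 70.3 72.3 75.3]
  x 58 129 [54.8 57.5 58.7 59.8 67.3]
scene R
  x -59 50 [56.1 57.2 58.3 59.2 60.9]
  x -46 55 [55.9 57.8 59.1 60.2 61.5]
  x -33 43 [57.4 58.3 60.  60.8 61.7]
  x -20 129 [ 58.8  61.7 125.9 128.3 130. ]
  x -7 223 [ 59.8 114.8 118.9 121.8 125.3]
  x 6 216 [ 60.4 103.7 107.8 110.8 114.6]
  x 19 207 [ 61.4  92.7  95.8  99.1 102.9]
  x 32 208 [76.6 81.1 84.3 87.5 90.9]
  x 45 241 [58.2 66.4 70.7 74.2 79.1]
[480.58874762 346.50674103 150.45706839] [ 9.98461952e-01  5.54365569e-02  7.07562930e-04 -1.32705764e-04]
```

Emit:
servo_tool(rotation=[[0,0,0],[0,0,0],[0,0,0],[0,0,0],[0,0,0]], slide=[[0,0,-0.1],[0,0,-0.19],[0,0,-0.215],[0,0,-0.24],[0,0,-0.265]], grip=[-1,-1,-1,-1,-1])

```text
clock: 5.25
position: [477.3, 346.4, 98.6]
ee_rot: [0.998, 0.057, 0.0, -0.0]
contact_force: [-0.4, -0.3, -0.2]
gripper_width: 0.3
grasp_force: 0.0
```

Emit:
servo_tool(rotation=[[0,0,0],[0,0,0],[0,0,0],[0,0,0]], slide=[[0,0,-0.02],[0,0,-0.04],[0,0,-0.06],[0,0,-0.075]], grip=[-1,-1,-1,-1])

```text
clock: 5.75
position: [477.0, 346.0, 82.8]
ee_rot: [0.998, 0.057, -0.0, 0.0]
contact_force: [0.2, 0.7, 0.4]
gripper_width: 0.1
grasp_force: 0.0
```

```bash
python3 cov.py | grep -A9 'scene L'; python3 -c "
from h import *;s=read_state();print(s['position'],s['ee_rot'],s['contact_force'])"
```

```text
scene L
  x -46 1 [60.9 60.9 60.9 60.9 60.9]
  x -33 35 [ 59.6 114.1 114.6 115.8 117.3]
  x -20 85 [ 70.5 109.2 111.5 113.  116. ]
  x -7 107 [ 72.5 101.3 104.  106.8 132.5]
  x 6 231 [ 90.5  94.7  97.7 122.  145.7]
  x 19 179 [ 81.1  85.3  87.8  90.9 128.5]
  x 32 158 [73.7 77.3 79.6 82.  84.7]
  x 45 201 [57.9 66.8 69.9 72.8 76.5]
  x 58 130 [54.5 57.4 58.6 59.8 62.2]
[476.91423047 345.82599647  82.67810932] [ 9.98388537e-01  5.67464918e-02 -2.89293647e-04  2.84335640e-04] [-0.31641169  0.93587888 -0.60167557]
```

```bash
python3 - <<'E'
from h import *
s=read_state();T=R.from_quat(s['ee_rot']);
for n in ['scene','side']:
    d=dict(np.load(f'pics/{n}.npz'));W=cloud(d)
    L=T.inv().apply((W.reshape(-1,3)-s['position']))
    h=cv2.cvtColor(d['image'],cv2.COLOR_RGB2HSV).reshape(-1,3)
    m=(abs(L[:,0])<25)&(abs(L[:,1])<25)&(L[:,2]>-70)&(L[:,2]<15)
    i=np.where(m)[0]; i=i[np.argsort(L[i,2])]
    print(n,len(i))
    for k in i[::max(1,len(i)//45)]: print(divmod(k,512),L[k].round(),d['image'].reshape(-1,3)[k])
E
```

```text
scene 421
(np.int64(149), np.int64(392)) [ 14. -10. -70.] [120  90  65]
(np.int64(150), np.int64(389)) [  9.  -7. -64.] [87 82 77]
(np.int64(153), np.int64(386)) [ 11.   4. -61.] [100 100  97]
(np.int64(155), np.int64(385)) [ 12.   9. -58.] [108 106 104]
(np.int64(154), np.int64(387)) [ 11.  -0. -56.] [96 96 93]
(np.int64(156), np.int64(387)) [ 14.   3. -54.] [94 93 90]
(np.int64(157), np.int64(385)) [ 13.   7. -51.] [107 107 104]
(np.int64(157), np.int64(381)) [  6.  14. -50.] [52 49 48]
(np.int64(157), np.int64(379)) [  1.  14. -47.] [49 45 44]
(np.int64(157), np.int64(378)) [ -3.  13. -44.] [55 53 51]
(np.int64(158), np.int64(388)) [ 11.  -7. -41.] [107 108 107]
(np.int64(158), np.int64(379)) [ -2.  10. -40.] [47 44 43]
(np.int64(160), np.int64(385)) [ 10.   0. -38.] [100  99  96]
(np.int64(157), np.int64(369)) [-22.  23. -35.] [130 129 131]
(np.int64(156), np.int64(373)) [-22.   9. -32.] [132 133 135]
(np.int64(156), np.int64(374)) [-22.   5. -31.] [137 136 139]
(np.int64(157), np.int64(376)) [-18.   2. -29.] [115 114 116]
(np.int64(158), np.int64(375)) [-16.   6. -29.] [129 128 
[... 4142 characters left out ...]
. -17.] [98 96 97]
(np.int64(334), np.int64(183)) [  6. -25. -15.] [111 109 111]
(np.int64(330), np.int64(185)) [  4. -17. -13.] [110 111 112]
(np.int64(330), np.int64(183)) [  8. -16. -12.] [111 109 111]
(np.int64(333), np.int64(181)) [ 11. -21. -11.] [108 109 111]
(np.int64(331), np.int64(179)) [ 15. -17.  -9.] [107 108 109]
(np.int64(334), np.int64(180)) [ 13. -22.  -8.] [110 111 112]
(np.int64(332), np.int64(177)) [ 19. -17.  -6.] [111 108 110]
(np.int64(335), np.int64(178)) [ 16. -23.  -6.] [110 110 110]
(np.int64(330), np.int64(177)) [ 19. -13.  -4.] [109 110 113]
(np.int64(330), np.int64(176)) [ 21. -12.  -4.] [107 107 110]
(np.int64(333), np.int64(174)) [ 24. -17.  -3.] [111 110 114]
```

Emit:
servo_tool(rotation=[[0,0,0],[0,0,0],[0,0,0],[0,0,0]], slide=[[0,0,-0.02],[0,0,-0.04],[0,0,-0.06],[0,0,-0.075]], grip=[-1,-1,-1,-1])

```text
clock: 6.35
position: [477.1, 346.1, 68.0]
ee_rot: [0.998, 0.057, 0.0, 0.0]
contact_force: [-0.4, 0.2, 1.7]
gripper_width: -0.1
grasp_force: 0.6
```

```bash
python3 cov.py | grep -A9 'scene L'; python3 -c "
from h import *;s=read_state();print(s['position'],s['ee_rot'],s['contact_force'])"
```

```text
scene L
  x -33 60 [101.5 104.1 105.3 106.5 108.1]
  x -20 72 [ 96.3  99.4 101.4 103.  104.6]
  x -7 92 [ 89.5  93.6  95.3  98.2 143.7]
  x 6 210 [ 84.9  88.4  91.3 112.6 133.2]
  x 19 158 [ 78.7  81.3  83.3  85.3 112. ]
  x 32 154 [71.1 75.2 77.  79.1 81.2]
  x 45 193 [57.3 64.4 69.4 71.4 73.8]
  x 58 125 [52.7 57.3 58.6 59.8 62.4]
scene R
[476.99311739 345.98965094  67.70750138] [ 9.98389082e-01  5.67380550e-02 -1.54200740e-04  9.88364057e-05] [ 0.1097939   0.69721773 -0.15395219]
```

Emit:
servo_tool(rotation=[[0,0,0],[0,0,0],[0,0,0],[0,0,0]], slide=[[0,0,-0.02],[0,0,-0.04],[0,0,-0.06],[0,0,-0.075]], grip=[-1,-1,-1,-1])

```text
clock: 6.95
position: [476.9, 345.9, 52.7]
ee_rot: [0.998, 0.057, -0.0, 0.0]
contact_force: [-0.5, -0.6, 1.7]
gripper_width: -0.1
grasp_force: 0.9
```

Emit:
servo_tool(rotation=[[0,0,0],[0,0,0]], slide=[[0,0,-0.01],[0,0,-0.02]], grip=[-1,-1])

```text
clock: 7.2
position: [476.9, 345.9, 49.4]
ee_rot: [0.998, 0.057, -0.0, 0.0]
contact_force: [-3.4, -1.3, 9.9]
gripper_width: 0.4
grasp_force: 4.6
```

Emit:
servo_tool(rotation=[[0,0,0],[0,0,0]], slide=[[0,0,-0.008],[0,0,-0.008]], grip=[-1,-1])

```text
clock: 7.45
position: [476.9, 345.9, 49.2]
ee_rot: [0.998, 0.057, 0.0, 0.0]
contact_force: [-4.7, -0.9, 10.5]
gripper_width: -0.0
grasp_force: 5.1
```

Emit:
servo_tool(rotation=[[0,0,0],[0,0,0]], slide=[[0,0,-0.008],[0,0,-0.008]], grip=[-1,-1])

```text
clock: 7.7
position: [476.9, 346.0, 48.7]
ee_rot: [0.998, 0.057, 0.0, 0.0]
contact_force: [-6.7, -2.8, 16.0]
gripper_width: -0.2
grasp_force: 7.5
```

Emit:
servo_tool(rotation=[[0,0,0],[0,0,0]], slide=[[0,0,-0.01],[0,0,-0.01]], grip=[-1,-1])

```text
clock: 7.95
position: [476.7, 346.0, 44.9]
ee_rot: [0.998, 0.057, 0.0, -0.0]
contact_force: [-1.1, -0.6, 2.1]
gripper_width: -0.0
grasp_force: 1.1
```

```bash
python3 cov.py | grep -A9 'scene L'; python3 -c "
from h import *;s=read_state();print(s['position'],s['ee_rot'],s['contact_force'])"
```

```text
scene L
  x -59 15 [56.9 57.4 58.5 59.4 60.9]
  x -46 17 [69.8 70.8 71.9 72.9 74.8]
  x -33 41 [70.9 72.5 73.2 73.6 74.5]
  x -20 36 [70.8 71.9 72.9 73.3 74.9]
  x -7 56 [ 70.7  72.   73.6  93.1 181.5]
  x 6 165 [ 70.2  71.9  74.4  93.4 112.6]
  x 19 116 [69.2 70.7 71.6 72.6 94.4]
  x 32 117 [68.  69.5 71.  71.9 73.8]
  x 45 178 [57.  60.  68.4 70.3 72. ]
[476.96191648 346.03044756  44.05516979] [ 9.98386090e-01  5.67908178e-02  5.02611238e-05 -1.23824178e-04] [-1.29143125  0.19744918  1.3047565 ]
```

The left cover is shut: its face is flat at z≈73 and the force fell off as it snapped in. The contact height shows the shut fingertips really sit about 28 mm above the reported TCP. Next is the right cover.

Emit:
servo_tool(rotation=[[0,0,0],[0,0,0],[0,0,0],[0,0,0],[0,0,0]], slide=[[0,0,0.2],[0,0,0.39],[0.03,-0.25,0.39],[0.058,-0.498,0.39],[0.058,-0.498,0.38]], grip=[-1,-1,-1,-1,-1])

```text
clock: 8.68
position: [488.7, 243.6, 119.6]
ee_rot: [0.998, 0.055, -0.0, 0.0]
contact_force: [-0.5, 1.1, 0.4]
gripper_width: -0.3
grasp_force: 0.0
```

```bash
python3 cov.py | grep -A9 -E 'L|R' | grep -A9 L |head -24
python3 - <<'E'
from h import *
s=read_state();T=R.from_quat(s['ee_rot']);print(s['position'])
for n in ['scene','side']:
    d=dict(np.load(f'pics/{n}.npz'));W=cloud(d);im=d['image'].copy()
    for k in (0,-28,-47):
        w=(s['position']+T.apply([0,0,k])).reshape(1,3)
        u,v=cv2.projectPoints(w,d['rvec'],d['tvec'],d['camera_matrix'],None)[0].ravel().round().astype(int)
        print(n,k,u,v); cv2.circle(im,(u,v),1,[(255,0,0),(0,255,0),(255,255,0)][(0,-28,-47).index(k)],-1)
        if k==-28:c=(u,v)
    globals()[n]=cv2.resize(im[c[1]-55:c[1]+45,c[0]-60:c[0]+60],(400,333),interpolation=cv2.INTER_NEAREST)
cv2.imwrite('pics/f.png',np.hstack([scene,side])[...,::-1])
E
```

```text
scene L
  x -59 21 [55.3 57.  58.7 59.5 62.5]
  x -46 31 [69.9 70.9 71.5 72.  73. ]
  x -33 64 [70.3 72.2 72.8 73.7 74.9]
  x -20 86 [70.1 71.1 72.  73.  74.3]
  x -7 86 [69.3 70.5 71.6 72.3 74.1]
  x 6 99 [69.  70.7 71.4 72.5 73.8]
  x 19 112 [68.3 69.9 71.5 72.6 74.6]
  x 32 115 [67.4 69.5 70.5 71.7 73.4]
  x 45 170 [57.  60.4 69.1 70.3 72.2]
--
side L
  x -59 282 [56.6 57.9 58.9 59.8 61.3]
  x -46 266 [58.  60.6 71.4 72.6 73.9]
  x -33 282 [70.3 71.6 72.6 73.4 74.7]
  x -20 280 [69.9 71.5 72.4 73.4 74.6]
  x -7 279 [69.9 71.4 72.2 73.1 74.4]
  x 6 278 [69.5 70.7 71.6 72.5 73.9]
  x 19 286 [69.2 70.6 71.5 72.6 73.6]
  x 32 276 [68.6 69.9 70.7 71.7 72.9]
  x 45 232 [60.3 69.2 70.2 71.3 72.8]
[489.03574122 246.06916542 119.46564227]
scene 0 351 173
scene -28 353 163
scene -47 354 157
side 0 192 266
side -28 191 257
side -47 190 251
```

View pics/f.png

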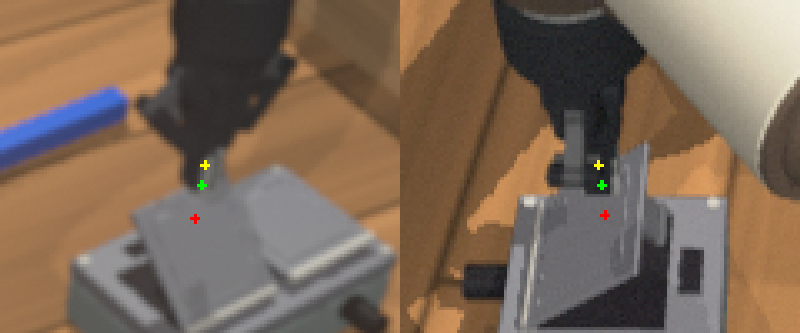

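The left cover stays latched by itself at 0.03 rad. In both views the fingertips sit near the green mark, about 25 mm behind the reported TCP (red). Now I'll press the right cover.

Emit:
servo_tool(rotation=[[0,0,0],[0,0,0],[0,0,0],[0,0,0],[0,0,0],[0,0,0],[0,0,0],[0,0,0]], slide=[[0,0,-0.1],[0,0,-0.14],[0,0,-0.18],[0,0,-0.22],[0,0,-0.26],[0,0,-0.3],[0,0,-0.33],[0,0,-0.34]], grip=[-1,-1,-1,-1,-1,-1,-1,-1])

```text
clock: 9.78
position: [488.4, 246.2, 51.4]
ee_rot: [0.998, 0.057, -0.0, 0.0]
contact_force: [-0.9, -0.2, 1.7]
gripper_width: 0.2
grasp_force: 0.9
```

Emit:
servo_tool(rotation=[[0,0,0],[0,0,0],[0,0,0]], slide=[[0,0,-0.015],[0,0,-0.025],[0,0,-0.025]], grip=[-1,-1,-1])

```text
clock: 10.15
position: [488.5, 246.3, 48.8]
ee_rot: [0.998, 0.057, 0.0, 0.0]
contact_force: [-4.4, -1.4, 11.6]
gripper_width: 0.3
grasp_force: 5.8
```

Emit:
servo_tool(rotation=[[0,0,0],[0,0,0]], slide=[[0,0,-0.015],[0,0,-0.015]], grip=[-1,-1])

```text
clock: 10.4
position: [488.7, 246.5, 44.3]
ee_rot: [0.998, 0.057, 0.0, -0.0]
contact_force: [-1.5, 0.3, 2.0]
gripper_width: 0.2
grasp_force: 0.9
```

The right cover has snapped in with the same signature. I'll lift clear, re-check both covers and measure the gouge.

Emit:
servo_tool(rotation=[[0,0,0],[0,0,0],[0,0,0],[0,0,-0.01],[0,0,-0.01],[0,0,-0.01],[0,0,-0.01]], slide=[[0,0,0.3],[0,0,0.6],[0,0,0.9],[-0.2,-0.2,1],[-0.45,-0.3,1],[-0.7,-0.4,1],[-0.7,-0.4,1]], grip=[-1,-1,-1,1,1,1,1])

```text
clock: 11.28
position: [346.3, 164.8, 244.1]
ee_rot: [1.0, 0.026, 0.0, -0.001]
contact_force: [0.8, 0.6, -0.5]
gripper_width: 72.4
grasp_force: 0.0
```

```bash
python3 cov.py | grep -A6 'side [LR]'
cat > g.py <<'E'
from h import *
for n in ['side','scene']:
    d=dict(np.load(f'pics/{n}.npz'));W=cloud(d).reshape(-1,3);h=cv2.cvtColor(d['image'],cv2.COLOR_RGB2HSV).reshape(-1,3)
    for psi in (3,):
        c,s=np.cos(np.radians(psi)),np.sin(np.radians(psi));k=.5**.5
        E=np.array([[k*c,k*s,k],[-s,c,0],[-k*c,-k*s,k]]) # axis,y,normal
        o=np.array([520,-32,122.]);L=(W-o)@E.T
        m=(abs(L[:,1])<25)&(abs(L[:,2])<25)&(L[:,0]>-60)&(L[:,0]<150)&(W[:,2]>70)
        q=L[m];hh=h[m]
        br=hh[:,1]>145
        print(n,len(q),'brass a',np.percentile(q[br,0],[5,50,95]).round())
        for a in range(-50,140,15):
            z=q[(q[:,0]>=a)&(q[:,0]<a+15)]
            if len(z)>5: print(a+7,len(z),'y',np.percentile(z[:,1],[3,50,97]).round(1),'n',np.percentile(z[:,2],[3,50,97]).round(1))
        print('a max',np.percentile(q[:,0],[98,99.5]))
E
python3 g.py
```

```text
side L
  x -59 276 [56.4 57.9 58.9 59.6 61. ]
  x -46 271 [57.4 60.2 71.  72.2 73.7]
  x -33 281 [70.  71.5 72.4 73.4 74.6]
  x -20 285 [70.1 71.5 72.5 73.5 74.8]
  x -7 277 [70.1 71.4 72.3 73.2 74.4]
  x 6 276 [69.6 71.  71.9 72.6 73.9]
--
side R
  x -59 218 [56.6 57.9 58.7 59.8 61.1]
  x -46 213 [57.6 60.3 70.9 72.4 74.6]
  x -33 221 [70.  71.6 72.5 73.4 74.6]
  x -20 223 [70.2 71.6 72.3 73.2 74.5]
  x -7 220 [70.1 71.3 72.  73.1 74.3]
  x 6 224 [69.7 70.9 71.8 72.6 74. ]
side 1213 brass a [-48. -32. -16.]
-43 90 y [-22.5  -0.8  22.7] n [-2.4 19.1 21. ]
-28 158 y [-22.3   4.5  23.8] n [-22.    1.1  19.4]
-13 65 y [-12.8   4.7   7.9] n [-15.9  -0.5   4.4]
2 82 y [-15.    4.3   8.1] n [-18.    0.2   4.6]
17 84 y [-14.7   4.    7.5] n [-19.2   0.4   4.2]
32 85 y [-14.3   3.5   7.4] n [-19.1  -0.7   3.5]
47 90 y [-15.4   3.3   6.4] n [-20.5  -1.5   3.2]
62 89 y [-15.8   2.9   5.6] n [-21.6  -3.    1.8]
77 89 y [-16.5   2.1   6.4] n [-21.1  -3.5   1.3]
92 89 y [-17.5   1.7   5.2] n [-22.2  -3.9  -0. ]
107 98 y [-17.6   1.1   4.6] n [-23.2  -4.2  -1. ]
122 93 y [-17.9   0.9   4.7] n [-23
[... 218 characters left out ...]
,0],[5,50,95]).round())
                             ~~~~~~~~~~~~~^^^^^^^^^^^^^^^^^^^
    return _quantile_unchecked(
        a, q, axis, out, overwrite_input, method, keepdims, weights)
    return _ureduce(a,
                    func=_quantile_ureduce_func,
    ...<5 lines>...
                    overwrite_input=overwrite_input,
                    method=method)
    r = func(a, **kwargs)
    result = _quantile(arr,
                       quantiles=q,
    ...<2 lines>...
                       out=out,
                       weights=wgt)
    slices_having_nans = np.isnan(arr[-1, ...])
                                  ~~~^^^^^^^^^
IndexError: index -1 is out of bounds for axis 0 with size 0
```

Both covers are latched at about 0.03 rad. The gouge grip point is at roughly (536,-36,127), axis elevation about 42° and yaw about 1.4°. I'll tilt the gripper and go to a standoff.

Emit:
servo_tool(rotation=[[0,-0.02,0],[0,-0.045,0],[0,-0.07,-0.004],[0,-0.095,-0.004],[0,-0.117,-0.004],[0,-0.117,-0.004]], slide=[[0,-0.25,0],[0.05,-0.5,0],[0.1,-0.75,0],[0.2,-1,0],[0.25,-1,0],[0.25,-1,0]], grip=[1,1,1,1,1,1])

```text
clock: 12.12
position: [406.6, -43.1, 268.0]
ee_rot: [0.938, 0.011, 0.347, 0.005]
contact_force: [0.2, 0.1, -0.3]
gripper_width: 85.5
grasp_force: 0.0
```

Emit:
servo_tool(rotation=[[0,0,0],[0,0,0],[0,0,0],[0,0,0]], slide=[[0.2,0,-0.15],[0.4,0,-0.32],[0.6,-0.01,-0.49],[0.6,-0.01,-0.49]], grip=[1,1,1,1])

```text
clock: 12.62
position: [472.1, -26.1, 224.6]
ee_rot: [0.948, 0.01, 0.316, 0.014]
contact_force: [-0.6, 0.3, 0.3]
gripper_width: 85.3
grasp_force: 0.0
```

```bash
cat > v.py <<'E'
from h import *
import sys
s=read_state();T=R.from_quat(s['ee_rot']);print(s['position'],s['contact_force'],T.as_matrix().round(3).tolist())
P=np.array([536.5,-36,127]);out=[]
for n in ['scene','side']:
    d=grab(n);im=cv2.resize(d['image'],None,fx=4,fy=4,interpolation=cv2.INTER_CUBIC)
    pr=lambda w:(cv2.projectPoints(np.array(w,float).reshape(1,3),d['rvec'],d['tvec'],d['camera_matrix'],None)[0].ravel()*4+1.5).round().astype(int)
    for k,c in ((0,(255,0,0)),(-27,(0,255,0)),(-46,(255,255,0))):
        cv2.circle(im,tuple(pr(s['position']+T.apply([0,0,k]))),4,c,-1)
    u,v=pr(P);cv2.circle(im,(u,v),5,(255,0,255),-1)
    out.append(im[v-300:v+200,u-200:u+200])
cv2.imwrite(sys.argv[1],np.hstack(out)[...,::-1])
E
python3 v.py pics/g.png
```

```text
[472.08053363 -26.06503403 224.61594151] [-0.5705554   0.34784729  0.27610789] [[0.799, 0.01, 0.601], [0.029, -0.999, -0.021], [0.6, 0.034, -0.799]]
```

View pics/g.png

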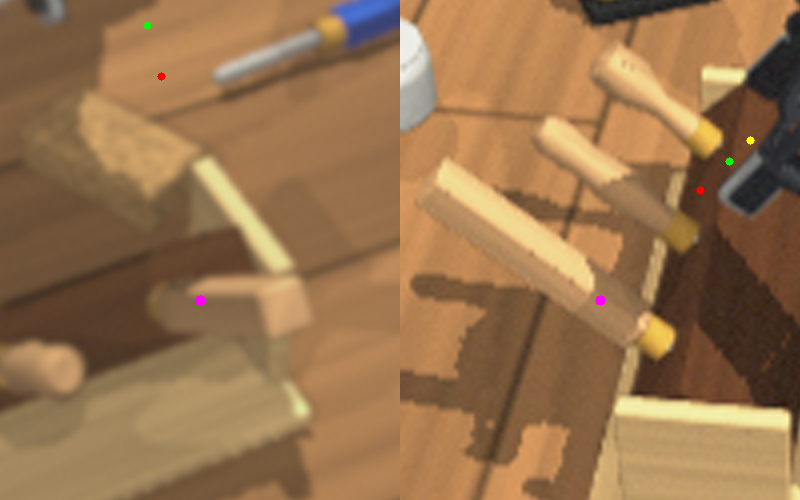

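The magenta grip estimate sits correctly on the handle in both views. The arm hasn't reached its target, so I'll check the joints.

Emit:
servo_tool(rotation=[[0,0,0],[0,0,0]], slide=[[0,0,0],[0,0,0]], grip=[1,1])

```text
clock: 12.98
position: [471.3, -26.5, 226.6]
ee_rot: [0.948, 0.01, 0.319, 0.014]
contact_force: [0.2, -0.6, -0.6]
gripper_width: 85.5
grasp_force: 0.0
```

```bash
python3 -c "
from h import *
s=read_state();print(s['position'],s['joints'].round(3),s['joint_vel'].round(3),s['ee_rot'])"
```

```text
[471.26039612 -26.54935141 226.64026201] [ 0.204 -0.21  -1.068  1.08  -0.161  0.36 ] [-0.007 -0.004  0.001  0.003  0.004 -0.002] [0.94766793 0.00987737 0.31881483 0.0136031 ]
```

Joints 3 and 5 are at their limits, so a 42° tilt is out of range there. A tilt of about 20° grips the same flat sides and still leaves clearance, so I'll use that.

Emit:
servo_tool(rotation=[[0,0.061,0],[0,0.061,0],[0,0.061,0],[0,0.061,0],[0,0.061,0],[0,0.061,0]], slide=[[0.05,0,0.2],[0.05,0,0.1],[0.05,0,0.025],[0.05,0,0.025],[0.05,0,0.025],[0.05,0,0.025]], grip=[1,1,1,1,1,1])

```text
clock: 13.72
position: [480.3, -27.3, 230.7]
ee_rot: [0.991, 0.012, 0.132, 0.012]
contact_force: [-0.4, -0.1, 0.1]
gripper_width: 85.5
grasp_force: 0.0
```

```bash
cat > v.py <<'E'
from h import *
import sys
s=read_state();T=R.from_quat(s['ee_rot']);print(s['position'],s['contact_force'],s['joints'].round(3),T.as_matrix().round(3).tolist())
P=np.array([536.5,-36,127]);out=[]
for n in ['scene','side']:
    d=grab(n);im=cv2.resize(d['image'],None,fx=4,fy=4,interpolation=cv2.INTER_CUBIC)
    pr=lambda w:(cv2.projectPoints(np.array(w,float).reshape(1,3),d['rvec'],d['tvec'],d['camera_matrix'],None)[0].ravel()*4+1.5).round().astype(int)
    for k,c in ((-13,(255,0,0)),(-40,(0,255,0))):
        for y in (-43,43): cv2.circle(im,tuple(pr(s['position']+T.apply([0,y,k]))),4,c,-1)
    u,v=pr(P);cv2.circle(im,(u,v),5,(255,0,255),-1)
    out.append(im[v-350:v+150,u-200:u+200])
cv2.imwrite(sys.argv[1],np.hstack(out)[...,::-1])
E
python3 v.py pics/h.png
```

```text
[480.30356889 -27.34679205 230.69801673] [-0.35874321 -0.07383849  0.08821293] [ 0.359 -0.035 -0.532  0.151 -0.837  1.148] [[0.965, 0.02, 0.262], [0.027, -0.999, -0.021], [0.261, 0.027, -0.965]]
```

View pics/h.png

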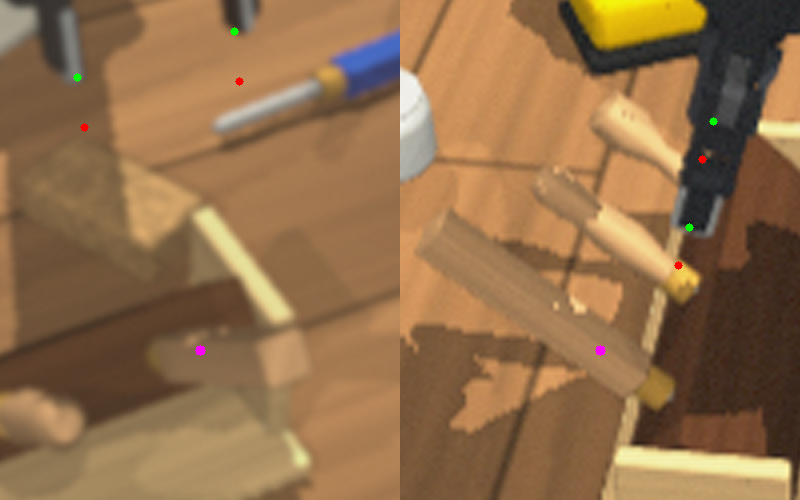

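The green markers, 40 mm behind the reported TCP, match the open fingertips in both views. So the 27 mm offset lies along the tool axis. Moving to pre-grasp at the current 15° tilt.

Emit:
servo_tool(rotation=[[0,0,0],[0,0,0],[0,0,0],[0,0,0]], slide=[[0.15,-0.042,-0.15],[0.264,-0.042,-0.35],[0.264,-0.042,-0.456],[0.264,-0.042,-0.456]], grip=[1,1,1,1])

```text
clock: 14.32
position: [532.0, -35.9, 138.2]
ee_rot: [0.991, 0.012, 0.13, 0.012]
contact_force: [-0.4, 0.1, 0.5]
gripper_width: 85.5
grasp_force: 0.0
```

```bash
python3 v.py pics/i.png
```

```text
[532.03684271 -35.93141981 138.15862822] [-0.44002439  0.07934327  0.46798578] [ 0.294  0.163 -0.581  0.172 -0.59   1.17 ] [[0.966, 0.021, 0.258], [0.027, -0.999, -0.021], [0.257, 0.028, -0.966]]
```

View pics/i.png

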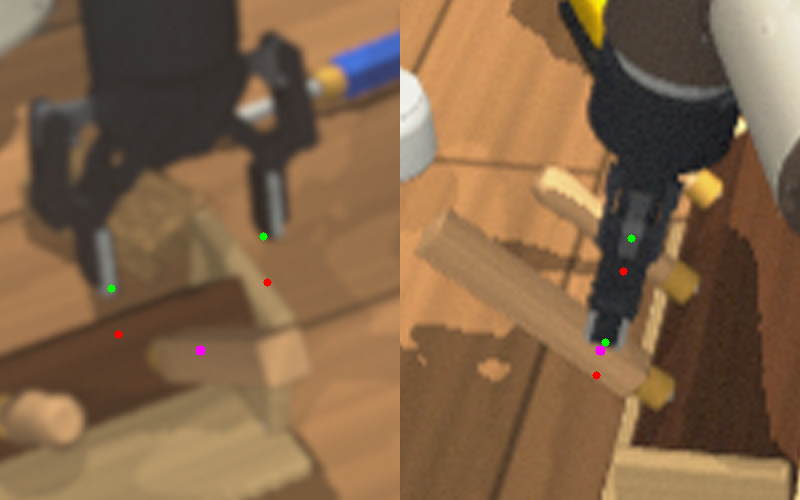

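The fingers straddle the handle with the tips tracking the green marks: (110,288) and (265,237) in the scene panel. Advancing and closing.

Emit:
servo_tool(rotation=[[0,0,0],[0,0,0],[0,0,0],[0,0,0],[0,0,0]], slide=[[0.03,-0.002,-0.1],[0.06,-0.004,-0.2],[0.084,-0.006,-0.25],[0.084,-0.006,-0.283],[0.084,-0.006,-0.283]], grip=[1,1,1,1,1])

```text
clock: 15.05
position: [550.9, -36.3, 83.7]
ee_rot: [0.991, 0.012, 0.132, 0.012]
contact_force: [0.4, -0.7, 0.4]
gripper_width: 85.7
grasp_force: 0.0
```

Emit:
servo_tool(rotation=[[0,0,0],[0,0,0],[0,0,0],[0,0,0],[0,0,0],[0,0,0]], slide=[[0,0,0],[0,0,0],[0,0,0],[0,0,0],[0,0,0],[0,0,0]], grip=[-1,-1,-1,-1,-1,-1])

```text
clock: 15.8
position: [551.2, -36.2, 83.9]
ee_rot: [0.991, 0.012, 0.132, 0.012]
contact_force: [-1.3, 1.3, 5.6]
gripper_width: 23.4
grasp_force: 60.7
```

The gouge is gripped: width 23.4 mm, 60 N. Now I'll draw it along its axis.

Emit:
servo_tool(rotation=[[0,0,0],[0,0,0],[0,0,0]], slide=[[0.036,0.001,0.035],[0.072,0.003,0.07],[0.108,0.004,0.105]], grip=[-1,-1,-1])

```text
clock: 16.18
position: [573.4, -35.5, 104.9]
ee_rot: [0.991, 0.012, 0.132, 0.012]
contact_force: [-0.2, -0.2, -0.9]
gripper_width: 23.2
grasp_force: 59.9
```

Emit:
servo_tool(rotation=[[0,0,0],[0,0,0],[0,0,0],[0,0,0],[0,0,0],[0,0,0]], slide=[[0.045,0.001,0.045],[0.09,0.003,0.09],[0.135,0.005,0.135],[0.18,0.007,0.18],[0.225,0.008,0.225],[0.29,0.01,0.29]], grip=[-1,-1,-1,-1,-1,-1])

```text
clock: 16.92
position: [630.7, -33.6, 162.7]
ee_rot: [0.991, 0.012, 0.132, 0.012]
contact_force: [-0.3, -0.2, -3.5]
gripper_width: 23.1
grasp_force: 59.9
```

Emit:
servo_tool(rotation=[[0,0,0],[0,0,0],[0,0,0],[0,0.025,0],[0,0.05,0],[0,0.075,0],[0,0.1,0],[0,0.12,0]], slide=[[0,0,0.2],[0,0,0.4],[0,0,0.6],[-0.1,0,0.7],[-0.2,0,0.7],[-0.3,0,0.7],[-0.4,0,0.7],[-0.4,0,0.7]], grip=[-1,-1,-1,-1,-1,-1,-1,-1])

```text
clock: 17.92
position: [550.9, -33.4, 303.4]
ee_rot: [0.97, 0.016, -0.243, 0.006]
contact_force: [0.7, 0.3, -1.7]
gripper_width: 23.0
grasp_force: 60.0
```

Emit:
servo_tool(rotation=[[0,0,0],[0,0,0],[0,0,0],[0,0,0]], slide=[[0,0,0],[0,0,0],[0,0,0],[0,0,0]], grip=[-1,-1,-1,-1])

```text
clock: 18.42
position: [550.3, -33.5, 303.8]
ee_rot: [0.97, 0.016, -0.241, 0.006]
contact_force: [0.0, -0.0, -2.3]
gripper_width: 23.1
grasp_force: 59.9
```

```bash
python3 cov.py | grep -A5 'side [LR]'
python3 - <<'E'
from h import *
s=read_state();T=R.from_quat(s['ee_rot']);print(s['position'],T.as_matrix().round(3).tolist(),s['joint_vel'].round(3),s['gripper_width'],s['grasp_force'])
G=s['position']+T.apply([0,0,-47]);print('G',G)
for n in ['scene','side']:
    d=dict(np.load(f'pics/{n}.npz'));W=cloud(d).reshape(-1,3);h=cv2.cvtColor(d['image'],cv2.COLOR_RGB2HSV).reshape(-1,3)
    L=W-G;m=(abs(L[:,1])<20)&(abs(L[:,2])<60)&(L[:,0]>25)&(L[:,0]<130)&(h[:,1]>80);q=W[m]
    if len(q)>20:
        k=q.mean(0);v=np.linalg.svd(q-k)[2][0];v*=np.sign(v[0]);print(n,len(q),k.round(),v.round(3),'el',np.degrees(np.arcsin(v[2])),q.max(0).round())
d=dict(np.load('pics/side.npz'))
cv2.imwrite('pics/j.png',d['image'][...,::-1])
E
```

```text
side L
  x -59 275 [56.7 58.1 59.  60.  61.2]
  x -46 269 [57.9 60.6 70.8 72.6 73.8]
  x -33 280 [70.2 71.6 72.6 73.6 74.7]
  x -20 281 [70.2 71.5 72.4 73.3 74.5]
  x -7 278 [69.9 71.1 72.3 73.1 74.2]
--
side R
  x -59 221 [56.6 58.2 59.1 59.9 61.3]
  x -46 213 [57.9 60.1 70.9 72.5 73.9]
  x -33 222 [69.9 71.4 72.5 73.6 74.9]
  x -20 221 [70.2 71.5 72.3 73.3 74.7]
  x -7 220 [70.  71.2 72.2 72.9 74.3]
[550.32901622 -33.50159008 303.37608785] [[0.883, 0.033, -0.468], [0.028, -0.999, -0.02], [-0.468, 0.004, -0.884]] [-0.001  0.01  -0.    -0.001 -0.001 -0.   ] 23.329567223303847 59.907681941986084
G [572.31050071 -32.58041489 344.90879515]
scene 992 [650. -35. 349.] [ 0.994  0.062 -0.09 ] el -5.183223621753401 [692. -13. 387.]
side 567 [648. -21. 346.] [ 0.995 -0.041  0.094] el 5.398683568217298 [687. -14. 384.]
```

View pics/j.png

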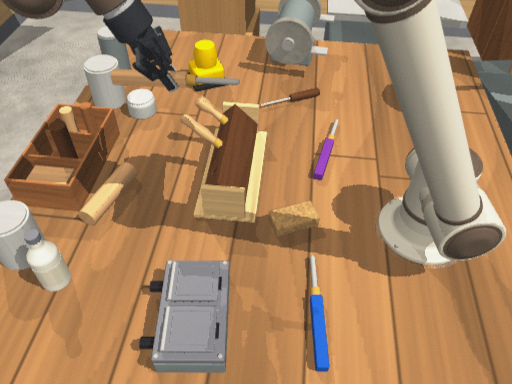

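The side view shows the gouge held level at about (170,78), well clear of everything. The other two tools are still in the rack at (205,120), and both covers are shut at (190,305). Handing in.

```bash
python3 -c "
from h import *
print(job_done())"
```

```text
the job is handed in; nothing more can be done
None
```

The job is handed in (the call returned no verdict): both covers measured shut at about 0.03 rad, the gouge is gripped level within about 5° at roughly 345 mm, clear of everything, and the other two tools are still in the rack.

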